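# Swing the microscope aside and lever the slide box open

### The arm

A 6-joint arm with a two-finger parallel gripper is mounted at the origin on the work surface. World frame = base frame: x ahead of the robot, y to its left, z up, the work surface at z = 0. Lengths are in m, angles in rad, forces in N, time in s.
With the tool pointing down it reaches from about 0.225 to 0.875 m from the base axis. Payload 3.4 kg.
Tool frame: the origin (TCP) lies on the centre line of the jaws, within the pads' length; the fingertips stand 11 mm ahead of it and the grasp point (between the pads) lies 8 mm behind it (env.nose_length is the distance from the TCP to the fingertips, in m); z points along the fingers, y is the line along which they close (so a half turn about z gives the same grasp; the last joint's range is limited). The gripper opens to 85 mm and grips with 20 to 120 N. Pads are 22 mm wide; open, the fingers measure 114 mm over their backs; the gripper's body (76 mm by 85 mm) begins 54 mm behind the grasp point. The pads swing forward as they close: fully open they stand 13 mm farther back than shut.
Start: joints at [1.009, 0.276, 1.505, -0, 1.361, -0.121], TCP at [0.245, 0.52, 0.242] pointing down, gripper open.
Joint ranges: [-2.89, 2.89], [-0.75, 2.08], [0.22, 2.7], [-1.18, 4.32], [0.11, 2.71], [-2.7, 2.7]. Speed limits (rad/s): [2.57, 2.57, 3.14, 3.14, 3.14, 3.14].

### API

Orientations are given as a rotation vector (axis times angle).
In Python, from plant import env, optics gives the robot as it stands. The module is installed in compiled form; this text tells all that it offers. Calls block until the motion is done:
- env.move_ptp(position, orientation): joint-space move of the TCP to a pose.
- env.servo_line(position, rate=0.15, attitude=None): straight line of the TCP; attitude=None keeps the orientation; rate is the mean speed in m/s.
- env.goto_joints(angles): joint-space move.
- env.grip(opening): finger opening in m; the grip force is fixed at half the most; returns when the fingers have stopped.
- env.hold(seconds).
- env.solve_ik(position, orientation): joint angles nearest the present ones, or None.
- optics.read_camera(name): name is "scene" or "top" or "wrist"; returns the picture (420x560x3 uint8, blue, green, red); there is no depth.
- optics.camera_params(name): a dict with "K" (3x3 intrinsics, pixels), "k1" (the pictures are not rectified: a ray, as slopes to the right and down, at radius r is drawn at 1 + k1 r^2 times it, then the intrinsics apply), "R" (3x3) and "t" (3): a world point X has camera coordinates R X + t. Camera axes: x right, y down, z forward; pixel columns grow to the right and rows downward; lengths in m; the calibration is good to about 2 mm. A picture is of the moment at which its call begins: read the wrist's pose just before it. camera_params takes no time and is no camera call; for the wrist camera it gives the pose at the moment of the call.
A pose or a line that the arm cannot do raises env.PlanningError and nothing moves.
- env.finish_job(): hands the job in; it is judged then, once.
Trained networks look in the newest picture that a camera, given by its name, has taken for a name from the list of things; names that differ only in an ending like _2 or _b are one class to them, and where a whole thing is asked for, a point or a joint stands for the part that bears it (a point fixed in the world has none). Each returns a list of dicts, best first, with "p" (0 to 1); they miss things now and then, are a little off and sometimes report something else, mostly with a low value. They report only what shows in the picture. A call takes as long as a camera call.
- optics.masks_of(query, camera): "region" (420x560 bool, what is visible of it) and "rect" ([centre column, centre row, width, height] in pixels, round what is visible of it).
Readings, each from a call of its own:
- env.get_clock(): time.
- env.get_q(): joint angles.
- env.get_dq(): joint speeds.
- env.get_tau(): joint torques, N m.
- env.get_tool_pos(): TCP position.
- env.get_eef_rot(): TCP orientation.
- env.get_wrist_force(): force on the tool from outside, world axes, zero at the start.
- env.get_torque(): the same for the moment, N m.
- env.get_width(): finger opening in m.
- env.get_grasp_force(): force on a finger pad.
Only numpy, scipy, OpenCV 4.12 (cv2) and the standard library are available. Lean on these libraries where they do the work, as an engineer would, in place of code of your own. Each camera call takes 0.05 s, during which the arm holds its last target. There are 200 camera calls.

### The job

Gently swing the microscope on its boom to the robot's left until it is well clear of the white slide box (a hand's width, about 80 mm, of free space beside the box). Then use the spatula, not the fingers, to lever the box's blue lid up by its front lip, and swing the lid back until it stands fully open, at or past upright, without pressing hard on the box or shoving it out of its place. Finally lay the spatula down, without dropping it, in the middle of the green pad; disturb nothing else.

Things in the scene. Friction and masses are not known exactly. Their poses are not given: they have to be found in the camera images.
- boom (a joint): swing angle of the microscope boom about the vertical aluminium column, rad; it grows as the microscope swings clockwise seen from above (towards the robot's left), range -0.25 to 1.6; stiff, it stays where it is left; starts within 0.2 of zero, over the box
- boom_pivot (a point): point on the vertical swing axis of the boom, at the height of scope_handle (about 250 mm above the table). The boom is a 24 mm square aluminium bar, its centreline 190 mm above the table, 250 mm from this axis to the microscope's axis
- scope_handle (a point): middle of the orange upright grip post on top of the white microscope head: 22 mm diameter, 55 mm long, of which this point is 30 mm above the head's top face and 25 mm below the post's top. The head below it is 68 mm in diameter, its top 220 mm above the table
- scope_lens (a point): centre of the microscope's lower end (60 mm diameter steel ring), straight below scope_handle, about 102 mm above the table
- box: white slide box, loose, 1.7 kg. Origin: on the table, under the centre of its 120 (x) x 150 (y) mm hollow part. Its x axis points from the lip to the hinge. Walls 5 mm thick, 52 mm high; in front (-x) a solid step (sill) 30 mm deep, from x = -60 to -90 mm, with its top 46 mm above the table, 150 mm wide
- lid (a joint): angle of the blue lid, rad: 0 shut, 1.57 upright, stop at 1.85; friction hinge, stays where left. Plain plate 132 (hinge to lip) x 150 x 8 mm. Shut, its underside is 52 mm above the table; its lip overhangs the sill by 12 mm, leaving a gap 6 mm high, 12 mm deep between lip and sill; the outer 18 mm of the sill lie uncovered
- lid_edge (a point): middle of the lower edge of the lid's front lip, 132 mm from the hinge axis; moves with the lid
- lid_hinge (a point): middle of the lid's hinge axis at the back of the box, 52 mm above the table; the axis runs along the box's y
- pad: green pad fixed to the table, 240 (x) x 110 (y) x 4 mm; origin at the centre of its underside
- spatula: spatula along its own x: black handle x -70 to 25 mm, 18 wide (y), 26 high (z), yellow band at its front; steel blade x 25 to 120 mm, 22 wide, 2 thick, leaving the handle at z = 14 mm. Origin: under the handle near the centre of mass. The blade is a little bent up or down, up to 10 mm at its tip, differently each time (not told)
- spatula_mid (a point): middle of the spatula's whole length, on its underside (25 mm ahead of its origin)
- bottle: amber bottle with white cap, 60 mm diameter, 120 mm tall; a bystander, origin under its centre, loose
- dish: white shallow dish, 90 mm diameter, 18 mm tall; a bystander, origin under its centre, loose
- beaker: blue ceramic beaker, 70 mm diameter, 85 mm tall; a bystander, origin under its centre, loose
- jar: white jar with red cap, 64 mm diameter, 75 mm tall; a bystander, origin under its centre, loose
- tin: silver metal tin, 72 mm diameter, 50 mm tall; a bystander, origin under its centre, loose
- weight: brass balance weight, 48 mm diameter, 45 mm tall; a bystander, origin under its centre, loose
- tips: orange open compartment box, 120 x 80 x 55 mm; a bystander, origin under its centre, loose

How it is judged:
On the way, in this order (a step that is already met when the one before it is completed fails the run):
1. the microscope is swung well clear while the lid is still shut (horizontal distance between scope_lens and box above 0.16 m and value of joint lid below 0.05 rad), for 0.2 s.
2. the spatula levers the lid up (value of joint lid above 0.15 rad and contact force between spatula and lid above 0.2 N), for 0.1 s.
3. the lid stands open (value of joint lid above 1.45 rad), for 0.2 s.
At the end, for the whole second after the job is handed in: The microscope's axis is more than 160 mm (horizontally) from the box's origin, the lid is open beyond 1.45 rad, the box is within 25 mm of where it stood, the spatula lies at rest on the pad with its middle within 40 mm of the pad's centre; microscope and lid are still (horizontal distance between scope_lens and box above 0.16 m and value of joint lid above 1.45 rad and distance of box from where it was at the start of the episode below 0.025 m and horizontal distance between spatula_mid and pad below 0.04 m and height (world z) of spatula below 0.022 m and linear speed of spatula below 0.03 m/s and velocity of joint boom between -0.05 and 0.05 rad/s and velocity of joint lid between -0.05 and 0.05 rad/s); the robot touches nothing.
It fails at once if the spatula presses hard on the box (over 15 N) (contact force between spatula and box above 15 N).
It fails at once if the microscope is swung roughly (faster than 1.5 rad/s) (velocity of joint boom above 1.5 rad/s or velocity of joint boom below -1.5 rad/s).
It fails at once if the fingers push or open the shut lid (over 1 N while it is open less than 0.15 rad) (contact force between the fingers and lid above 1 N and value of joint lid below 0.15 rad).
It fails at once if the spatula is dropped or thrown (faster than 1.2 m/s) (linear speed of spatula above 1.2 m/s).
It fails at once if a bystander is moved more than 30 mm (distance of any of bottle, dish, beaker, jar, tin, weight, tips from where it was at the start of the episode above 0.03 m).
It also fails if it takes over 70 s, if anything falls off the work surface, if the arm or the gripper's body presses on something with over 40 N, if the wrist force passes 120 N, or if a joint passes its speed limit or range.

## Working session

There is one attempt and no reset: what is moved stays moved. The work goes in short steps, each a Python script; the robot and the scene stay as the last script left them, time stands still between calls to the robot, and variables do not carry over. Pictures are saved under pics/ and viewed, at most 10 in all, crops included, and the job is handed in when it is done.

```bash
mkdir -p pics; ls; cat > h.py <<'E'
import numpy as np, cv2
from plant import env, optics
def ray(cam,uv,P=None):
    P=P or optics.camera_params(cam); K=np.array(P["K"]);R=np.array(P["R"]);t=np.array(P["t"])
    d=np.linalg.solve(K,[uv[0],uv[1],1.])[:2]; s=d.copy()
    for _ in range(20): s=d/(1+P["k1"]*(s@s))
    return -R.T@t, R.T@np.array([s[0],s[1],1.])
def at_z(cam,uv,z,P=None):
    c,d=ray(cam,uv,P); return c+d*(z-c[2])/d[2]
def proj(cam,X,P=None):
    P=P or optics.camera_params(cam); c=np.array(P["R"])@np.array(X)+np.array(P["t"]); s=c[:2]/c[2]
    s=s*(1+P["k1"]*(s@s)); return (np.array(P["K"])@[s[0],s[1],1])[:2]
E
python3 - <<'E'
from h import *
for c in("scene","top"):
    im=optics.read_camera(c); cv2.imwrite(f"pics/{c}0.png",im)
    P=optics.camera_params(c); print(c,np.round(-np.array(P["R"]).T@P["t"],3),np.array(P["K"])[0,0],P["k1"])
    for n in ["box","lid","scope_handle","scope_lens","boom","pad","spatula","bottle","dish","beaker","jar","tin","weight","tips"]:
        r=optics.masks_of(n,c)
        print(n,[(round(q["p"],2),np.round(q["rect"]).astype(int).tolist(),np.round(at_z(c,q["rect"][:2],0.02),3)[:2].tolist()) for q in r[:2]])
E
```

```text
pics
scene [1.191 0.634 1.329] 519.3266818559894 0.023905506817809556
box [(0.83, [304, 242, 70, 56], [0.484, 0.007]), (0.67, [373, 352, 16, 24], [0.622, 0.385])]
lid [(0.95, [299, 241, 52, 48], [0.49, -0.005])]
scope_handle [(0.6, [316, 253, 52, 110], [0.489, 0.062])]
scope_lens [(0.6, [314, 254, 58, 108], [0.494, 0.06]), (0.18, [303, 243, 71, 56], [0.489, 0.008])]
boom [(0.74, [315, 256, 52, 111], [0.497, 0.066])]
pad [(0.9, [222, 207, 51, 54], [0.564, -0.285]), (0.56, [317, 255, 54, 107], [0.491, 0.068])]
spatula [(0.79, [225, 198, 25, 43], [0.529, -0.304]), (0.36, [422, 324, 43, 54], [0.464, 0.431])]
bottle []
dish [(0.97, [185, 195, 24, 16], [0.613, -0.412]), (0.37, [315, 254, 57, 111], [0.491, 0.062])]
beaker [(0.96, [436, 267, 30, 34], [0.278, 0.356])]
jar []
tin [(0.8, [379, 259, 28, 28], [0.373, 0.215])]
weight [(0.55, [373, 352, 19, 24], [0.62, 0.385])]
tips [(0.68, [421, 327, 42, 56], [0.472, 0.434])]
top [0.308 0.004 1.641] 437.71687315927056 -0.13274151560570074
box [(0.72, [282, 226, 53, 55], [0.491, -0.0]), (0.46, [179, 191, 13, 10], [0.619, 0.391])]
lid [(0.89, [282, 226, 40, 48], [0.491, -0.003])]
scope_handle [(0.83, [245, 192, 56, 84], [0.62, 0.141])]
scope_lens [(0.86, [246, 193, 51, 87], [0.614, 0.135])]
boom [(0.98, [242, 194, 51, 86], [0.611, 0.15])]
pad [(0.71, [362, 213, 51, 69], [0.545, -0.303]), (0.31, [243, 195, 48, 81], [0.608, 0.148])]
spatula [(0.77, [364, 218, 16, 49], [0.527, -0.31]), (0.7, [224, 257, 23, 18], [0.372, 0.21])]
bottle [(0.59, [315, 159, 14, 21], [0.751, -0.122])]
dish [(0.95, [395, 198, 24, 26], [0.604, -0.429])]
beaker [(0.54, [185, 276, 21, 19], [0.298, 0.355])]
jar [(0.72, [394, 272, 22, 22], [0.327, -0.421]), (0.32, [244, 195, 51, 88], [0.606, 0.143])]
tin [(0.66, [227, 256, 17, 18], [0.376, 0.2]), (0.37, [183, 276, 25, 20], [0.3, 0.362])]
weight []
tips [(0.88, [169, 231, 28, 38], [0.466, 0.422]), (0.48, [280, 227, 50, 51], [0.487, 0.007])]
```

```bash
python3 - <<'E'
import cv2,numpy as np
a=cv2.imread("pics/scene0.png")[150:400,160:470];b=cv2.imread("pics/top0.png")[120:310,150:430]
a=cv2.resize(a,(744,600),interpolation=cv2.INTER_CUBIC);cv2.imwrite("pics/s1.png",a)
cv2.imwrite("pics/t1.png",cv2.resize(b,(800,543),interpolation=cv2.INTER_CUBIC))
E
```

```text
(no output)
```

View pics/s1.png

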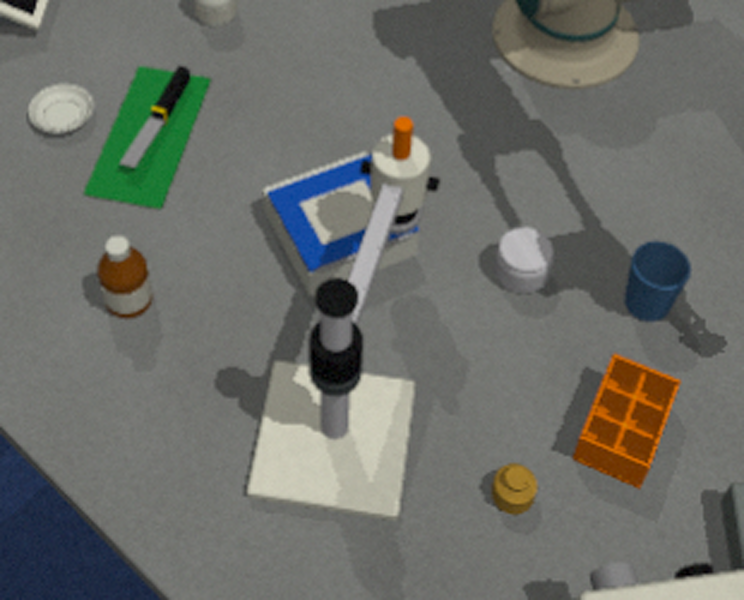

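View pics/t1.png

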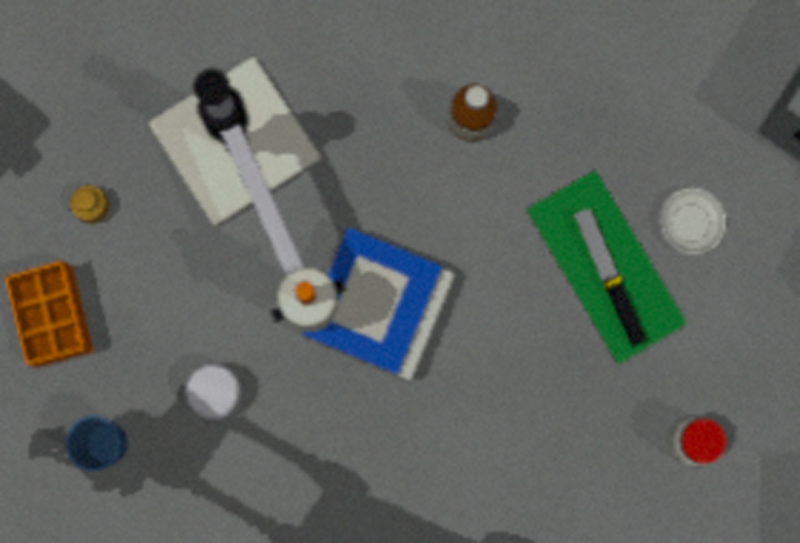

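The pictures agree with the networks: the box lip (white sill) faces the robot's right, with the post at t1 (305,292). The spatula lies on the pad with its blade pointing away from the robot. Next I locate the post, the pivot, the spatula and the box.

```bash
python3 - <<'E'
from h import *
T=lambda x,y:(150+x/2.857,120+y/2.857); S=lambda x,y:(160+x/2.4,150+y/2.4)
def tri(uvt,uvs):
    c1,d1=ray("top",uvt);c2,d2=ray("scene",uvs)
    k=np.linalg.lstsq(np.c_[d1,-d2],c2-c1,rcond=None)[0];a=c1+k[0]*d1;b=c2+k[1]*d2
    return np.round((a+b)/2,3),round(np.linalg.norm(a-b),4)
def blob(f,lo,hi,x0,y0,x1,y1):
    im=cv2.imread(f);m=cv2.inRange(cv2.cvtColor(im,cv2.COLOR_BGR2HSV),lo,hi);k=np.zeros_like(m);k[y0:y1,x0:x1]=m[y0:y1,x0:x1]
    return np.argwhere(k)[:,::-1]
o=blob("pics/top0.png",(3,150,120),(18,255,255),245,210,270,235);s=blob("pics/scene0.png",(3,150,100),(18,255,255),318,190,338,222)
print(len(o),o.mean(0),len(s),s.mean(0),s.min(0),s.max(0))
print("post",tri(o.mean(0),s.mean(0)), at_z("top",o.mean(0),.27))
pa,pb=at_z("top",T(288,268),.202),at_z("top",T(234,130),.202)
print("boomT",pa,pb,(pb-pa)[:2]/np.linalg.norm((pb-pa)[:2]))
pa,pb=at_z("scene",S(388,195),.202),at_z("scene",S(358,310),.202)
print("boomS",pa,pb,(pb-pa)[:2]/np.linalg.norm((pb-pa)[:2]))
print("cap",tri(T(212,85),S(337,293)))
print("colbase S",at_z("scene",S(335,435),.015))
# spatula, pad, lid
for n,z in(("pad",.004),("spatula",.02),("lid",.06)):
  for c in("top","scene"):
    optics.read_camera(c)
    m=optics.masks_of(n,c)[0]["region"].astype(np.uint8)
    r=cv2.minAreaRect(np.argwhere(m)[:,::-1].astype(np.float32))
    print(n,c,np.round([at_z(c,p,z)[:2] for p in cv2.boxPoints(r)],3).tolist(),np.round(at_z(c,r[0],z),3))
for c,f,b in(("top","pics/top0.png",(335,180,395,250)),("scene","pics/scene0.png",(195,175,250,240))):
    y=blob(f,(20,120,100),(34,255,255),*b);k=blob(f,(0,0,0),(180,255,35),*b)
    print(c,"yellow",len(y),at_z(c,y.mean(0),.026),"black",len(k),at_z(c,k.mean(0),.024))
print(env.get_tool_pos(),env.get_eef_rot(),env.get_wrist_force())
E
```

```text
30 [256.36666667 221.63333333] 118 [327.21186441 206.83050847] [324 199] [331 215]
post (array([0.477, 0.082, 0.249]), np.float64(0.0023)) [0.47560725 0.08040751 0.27      ]
boomT [0.50981633 0.10328363 0.202     ] [0.67381663 0.17179678 0.202     ] [0.92271758 0.38547667]
boomS [0.52104838 0.10501616 0.202     ] [0.65667313 0.18249867 0.202     ] [0.86829098 0.49605522]
cap (array([0.701, 0.189, 0.293]), np.float64(0.0041))
colbase S [0.70955017 0.2006135  0.015     ]
pad top [[0.624, -0.195], [0.684, -0.293], [0.471, -0.415], [0.414, -0.318]] [ 0.547 -0.305  0.004]
pad scene [[0.681, -0.287], [0.459, -0.428], [0.425, -0.31], [0.646, -0.181]] [ 0.558 -0.298  0.004]
spatula top [[0.612, -0.258], [0.623, -0.281], [0.45, -0.355], [0.439, -0.332]] [ 0.53  -0.306  0.02 ]
spatula scene [[0.616, -0.28], [0.445, -0.355], [0.442, -0.326], [0.612, -0.254]] [ 0.532 -0.303  0.02 ]
lid top [[0.445, 0.1], [0.589, 0.046], [0.539, -0.084], [0.396, -0.028]] [0.492 0.008 0.06 ]
lid scene [[0.54, -0.079], [0.392, -0.026], [0.467, 0.1], [0.605, 0.047]] [0.503 0.012 0.06 ]
top yellow 9 [ 0.52499203 -0.30881527  0.026     ] black 101 [ 0.48279316 -0.32577347  0.024     ]
scene yellow 15 [ 0.52334628 -0.30619082  0.026     ] black 113 [ 0.48417449 -0.32087541  0.024     ]
[0.24534544 0.52006678 0.24232638] [6.86704621e-01 3.06559645e+00 1.29136981e-04] [-0.14502827 -0.66596633  0.19027515]
```

```bash
cat >> h.py <<'E'
from scipy.spatial.transform import Rotation as Ro
def down(psi,pitch=0.):
    """tool down, finger line y at world angle psi"""
    y=np.array([np.cos(psi),np.sin(psi),0]);z=np.array([0,0,-1.]);x=np.cross(y,z)
    return Ro.from_matrix(np.c_[x,y,z])
E
python3 - <<'E'
from h import *
piv=np.array([.701,.189]); h0=np.array([.476,.081]); v=h0-piv; a0=np.arctan2(v[1],v[0]); 
def pose(ph,z,flip=0):
    a=a0-ph; p=piv+.25*np.array([np.cos(a),np.sin(a)])
    return np.r_[p,z], down(a-np.pi/2+flip).as_rotvec()
best=None
for f in(0,np.pi):
    qs=[env.solve_ik(*pose(p,.245,f)) for p in(0,.45,.9)]; print([None if q is None else np.round(q,2).tolist() for q in qs])
    if all(q is not None for q in qs) and (best is None or abs(qs[0][5])+abs(qs[2][5])<best[0]): best=(abs(qs[0][5])+abs(qs[2][5]),f)
f=best[1]
p=env.get_tool_pos(); env.servo_line([p[0],p[1],.38],.2)
env.move_ptp(*pose(0,.36,f)); env.grip(.065)
env.servo_line(pose(0,.246,f)[0],.12); print("down",env.get_wrist_force(),env.get_tool_pos())
env.grip(.032); print(env.get_width(),env.get_wrist_force())
for ph in np.arange(.15,.91,.15):
    P,r=pose(ph,.246,f); env.servo_line(P,.1,r)
    print(round(ph,2),np.round(env.get_wrist_force(),1))
env.hold(.2); P,r=pose(.88,.246,f); env.servo_line(P,.05); print(np.round(env.get_wrist_force(),1),env.get_clock())
env.grip(.06); env.servo_line(np.r_[P[:2],.36],.15)
cv2.imwrite("pics/top2.png",optics.read_camera("top"))
for n,z in(("lid",.06),("box",.03),("scope_handle",.25)):
    for m in optics.masks_of(n,"top")[:1]:
        r=cv2.minAreaRect(np.argwhere(m["region"])[:,::-1].astype(np.float32))
        print(n,np.round([at_z("top",p,z)[:2] for p in cv2.boxPoints(r)],3).tolist(),np.round(at_z("top",r[0],z),3))
E
```

```text
[[0.02, 0.13, 1.69, -0.0, 1.32, -1.99], [0.26, 0.14, 1.67, -0.0, 1.32, -1.31], [0.44, 0.25, 1.53, -0.0, 1.36, -0.68]]
[[0.02, 0.13, 1.69, -0.0, 1.32, 1.15], [0.26, 0.14, 1.67, -0.0, 1.32, 1.83], [0.44, 0.25, 1.53, -0.0, 1.36, 2.46]]
down [-1.14143899  0.09305411  0.43283706] [0.47620217 0.08083269 0.2467127 ]
0.03203323842215669 [0.3875764  0.58358422 0.53762511]
0.15 [ 0.4  0.8 -0.4]
0.3 [-0.8  0.3  0.2]
0.45 [ 1.3 -0.6  0.4]
0.6 [-0.6  0.   0.9]
0.75 [-0.7 -0.5 -0.1]
0.9 [-0.7 -0.1 -0.2]
[ 0.6  0.6 -0.4] 10.2083
lid [[0.447, 0.101], [0.588, 0.047], [0.536, -0.081], [0.396, -0.025]] [0.491 0.01  0.06 ]
box [[0.448, 0.107], [0.598, 0.045], [0.534, -0.104], [0.385, -0.04]] [0.491 0.002 0.03 ]
scope_handle [[0.445, 0.311], [0.728, 0.204], [0.701, 0.141], [0.42, 0.249]] [0.571 0.226 0.25 ]
```

```bash
python3 - <<'E'
from h import *
def rep(names,c):
    for n,z in names:
        for m in optics.masks_of(n,c)[:1]:
            r=cv2.minAreaRect(np.argwhere(m["region"])[:,::-1].astype(np.float32))
            print(n,round(m["p"],2),np.round([at_z(c,p,z)[:2] for p in cv2.boxPoints(r)],4).tolist(),np.round(at_z(c,r[0],z),4))
env.move_ptp([.47,-.02,.42],down(np.deg2rad(-20)).as_rotvec()); env.hold(.3)
P=optics.camera_params("wrist"); print(np.round(-np.array(P["R"]).T@P["t"],3),np.round(P["R"],2).tolist(),P["k1"],P["K"][0][0])
im=optics.read_camera("wrist"); cv2.imwrite("pics/w_box.png",im); rep([("lid",.06),("box",.05)],"wrist")
env.move_ptp([.5,-.32,.38],down(np.deg2rad(-66.5)).as_rotvec()); env.hold(.3)
import pickle; pickle.dump((P,optics.camera_params("wrist")),open("P.pkl","wb"))
im=optics.read_camera("wrist"); cv2.imwrite("pics/w_sp.png",im); rep([("spatula",.022),("pad",.004)],"wrist")
hsv=cv2.cvtColor(im,cv2.COLOR_BGR2HSV); m=cv2.inRange(hsv,(20,120,100),(34,255,255)); 
n,_,st,ce=cv2.connectedComponentsWithStats(m); i=1+st[1:,4].argmax(); print("yellow",st[i],ce[i],at_z("wrist",ce[i],.03)); print(env.get_q(),env.get_clock())
E
```

```text
[0.498 0.058 0.552] [[0.94, -0.34, -0.0], [-0.32, -0.89, 0.32], [-0.11, -0.3, -0.95]] 0.033227660913445714 359.7788002164926
lid 0.56 [[0.394, -0.0239], [0.4509, 0.0998], [0.5891, 0.0441], [0.546, -0.0856]] [0.4962 0.0118 0.06  ]
box 0.65 [[0.384, -0.0386], [0.4501, 0.1008], [0.5902, 0.0426], [0.5394, -0.1039]] [0.4924 0.0042 0.05  ]
spatula 0.87 [[0.6157, -0.2583], [0.6241, -0.2776], [0.45, -0.3551], [0.4404, -0.333]] [ 0.5385 -0.3034  0.022 ]
pad 0.97 [[0.6275, -0.195], [0.6818, -0.2898], [0.482, -0.4223], [0.4157, -0.3117]] [ 0.5607 -0.2997  0.004 ]
yellow [271 124  15   6  88] [278.15909091 126.45454545] [ 0.52548456 -0.30868166  0.03      ]
[-6.85736885e-01  2.63530765e-01  1.19076125e+00  5.68957251e-05
  1.68699278e+00  4.74103461e-01] 14.9833
```

View pics/w_box.png

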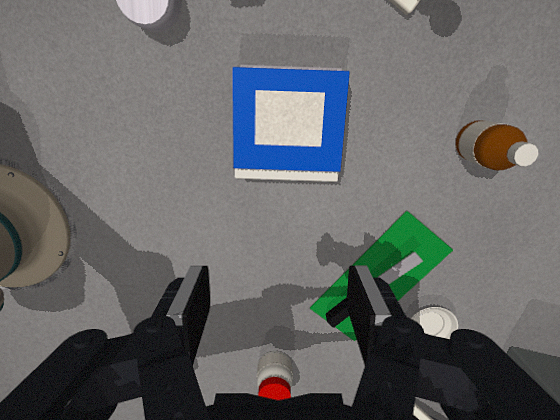

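View pics/w_sp.png

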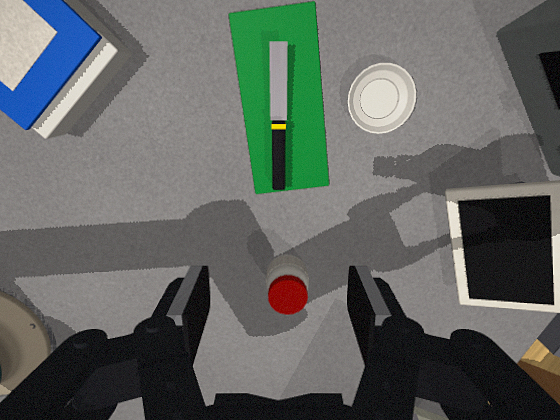

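```bash
python3 - <<'E'
from h import *
import pickle; P1,P2=pickle.load(open("P.pkl","rb"))
# lid corners by colour
im=cv2.imread("pics/w_box.png"); m=cv2.inRange(cv2.cvtColor(im,cv2.COLOR_BGR2HSV),(100,120,60),(130,255,255))
c=max(cv2.findContours(m,cv2.RETR_EXTERNAL,cv2.CHAIN_APPROX_NONE)[0],key=cv2.contourArea)
ap=cv2.approxPolyDP(cv2.convexHull(c),6,True)[:,0]; print(ap.tolist())
W=np.array([at_z("wrist",p,.06,P1)[:2] for p in ap]); print(np.round(W,4).tolist(), "edges",np.round(np.linalg.norm(W-np.roll(W,-1,0),axis=1),4),"ang",np.round(np.degrees(np.arctan2(*(np.roll(W,-1,0)-W).T[::-1])),1),"mean",W.mean(0))
for n,uv,z in(("hend",(279,189),.028),("yel",(278.2,126.5),.030),("tip",(279,41),.018)): print(n,at_z("wrist",uv,z,P2))
print(env.nose_length)
E
```

```text
[[233, 67], [348, 71], [340, 170], [233, 167]]
[[0.4498, 0.0949], [0.5858, 0.0404], [0.5393, -0.0797], [0.4005, -0.0248]] edges [0.1465 0.1288 0.1492 0.1295] ang [ -21.8 -111.2  158.4   67.6] mean [0.49385405 0.00769504]
hend [ 0.4472202  -0.34373066  0.028     ]
yel [ 0.52572446 -0.30825641  0.03      ]
tip [ 0.62073789 -0.26790477  0.018     ]
0.011
```

```bash
python3 - <<'E'
from h import *
yaw=np.deg2rad(23.6); R=down(yaw-np.pi/2).as_rotvec(); g=np.array([.5188,-.3125])
env.move_ptp(np.r_[g,.12],R); env.grip(.05); env.hold(.3); f0=np.mean([env.get_wrist_force() for _ in range(5)],0)
env.servo_line(np.r_[g,.0195],.08); print(env.get_tool_pos(),np.round(env.get_wrist_force(),1))
env.grip(0.0); env.hold(.2); print("w",env.get_width(),env.get_grasp_force(),env.get_tool_pos())
env.servo_line(np.r_[g,.15],.1); env.hold(.3); print("w",env.get_width(),env.get_grasp_force())
print(np.round(f0,2),[np.round(env.get_wrist_force(),2).tolist() for _ in range(3)])
im=optics.read_camera("wrist"); cv2.imwrite("pics/w_g.png",im); print(env.get_clock())
b=down(np.deg2rad(68.3-90)); print(env.solve_ik([.42,-.16,.1],b.as_rotvec()))
E
```

```text
[ 0.51919789 -0.3127976   0.02009279] [-0.1 -0.4  0. ]
w 0.01681904133226202 60.542664527893066 [ 0.51909845 -0.31264324  0.02013833]
w 0.01706300023193792 59.76524770259857
[ 0.11 -0.11 -0.56] [[0.16, 0.69, -0.83], [0.16, 0.69, -0.83], [0.16, 0.69, -0.83]]
20.375
[-5.19012230e-01  2.23822307e-01  1.97828497e+00 -4.44089210e-16
  9.39485381e-01 -1.40275782e-01]
```

View pics/w_g.png

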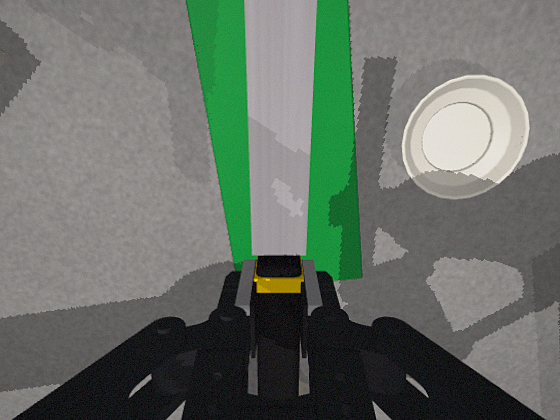

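```bash
python3 - <<'E'
from h import *
P=optics.camera_params("wrist"); im=cv2.imread("pics/w_g.png"); R=np.array(P["R"]);K=np.array(P["K"])
hsv=cv2.cvtColor(im,cv2.COLOR_BGR2HSV)
tcp=env.get_tool_pos(); Rt=Ro.from_rotvec(env.get_eef_rot()); C=-R.T@np.array(P["t"])
m=(hsv[:,:,1]<70)&(hsv[:,:,2]>95)
out=[]
for v in range(2,250,2):
    # steel edges: strong chroma change on rows with green both sides
    g=(hsv[v,:,1]>120)&(hsv[v,:,0]>50)&(hsv[v,:,0]<75)
    l=[x for x in range(200,279) if g[x]]; r=[x for x in range(281,360) if g[x]]
    if l and r: 
        a,b=max(l)+.5,min(r)-.5
        ca,da=ray("wrist",(a,v),P); cb,db=ray("wrist",(b,v),P)
        k=.022/np.linalg.norm(da-db); p=C+k*(da+db)/2
        q=Rt.inv().apply(p-tcp); out.append((v,b-a,*q))
o=np.array(out); print(o.shape); 
print(np.round(o[::12],4).tolist())
f=np.array([.916,.4,0]); s=np.sign(Rt.apply([1,0,0])@f); x=s*o[:,2]*1e3; z=-o[:,4]*1e3
c1=np.polyfit(x,z,1);c2=np.polyfit(x,z,2);print("s",s,c1,c2,np.std(z-np.polyval(c1,x)));
for X in(17,40,60,80,100,112): print(X,np.polyval(c1,X),np.polyval(c2,X))
E
```

```text
(124, 5)
[[2.0, 73.0, 0.1047, 0.0007, -0.0085], [26.0, 71.0, 0.0984, 0.0007, -0.0076], [50.0, 69.0, 0.0917, 0.0007, -0.0067], [74.0, 68.0, 0.0845, 0.0006, -0.0075], [98.0, 66.0, 0.0771, 0.0006, -0.0065], [122.0, 64.0, 0.0692, 0.0006, -0.0054], [146.0, 62.0, 0.0607, 0.0006, -0.0041], [170.0, 61.0, 0.0522, 0.0004, -0.0049], [194.0, 59.0, 0.0427, 0.0004, -0.0035], [218.0, 57.0, 0.0326, 0.0004, -0.002], [242.0, 56.0, 0.0228, 0.0002, -0.0026]]
s 1.0 [ 0.08327578 -0.18584394] [8.53964692e-05 7.23918247e-02 1.08528365e-01] 0.8016649209914247
17 1.2298442675310968 1.3638689638353825
40 3.1451871401539733 3.140835702617472
60 4.81070268156517 4.759465134637061
80 6.4762182229763665 6.446411742017976
100 8.141733764387565 8.201675524760217
112 9.141043089234282 9.287626038578999
```

```bash
cat >> h.py <<'E'
YAW=np.deg2rad(68.3); U=np.array([np.cos(YAW),np.sin(YAW),0]); N=np.array([-U[1],U[0],0]); ORG=np.array([.496,.0136,0])
FWD,UP=.1115,.006
def tip_pose(s,z,b):
    """TCP pose putting blade tip at box-x s, height z, nose-down pitch b"""
    Rp=Ro.from_rotvec(N*b); off=Rp.apply(U*FWD+np.array([0,0,UP]))
    return ORG+U*s+[0,0,z]-off,(Rp*down(YAW-np.pi/2)).as_rotvec()
def wr(n=4):
    F=[]
    for _ in range(n): env.hold(.02); F.append(np.r_[env.get_wrist_force(),env.get_torque()])
    return np.mean(F,0)
E
python3 - <<'E'
from h import *
b=.083
env.servo_line([.519,-.3126,.2],.2)
env.move_ptp(*tip_pose(-.12,.11,b)); env.servo_line(tip_pose(-.081,.075,b)[0],.1)
env.servo_line(tip_pose(-.081,.060,b)[0],.05); env.hold(.3)
f0=wr(10); print("base",np.round(f0,2),env.get_clock())
z=.060; hit=0
while z>.038:
    z-=.0005; env.servo_line(tip_pose(-.081,z,b)[0],.02); d=wr(3)-f0
    lat=d[3:]@N
    if z<.056 or abs(d[2])>1: print(round(z,4),np.round(d[:3],1),np.round(d[3:],2),round(lat,2))
    if d[2]>1.6 or abs(lat)>.15: hit=1; break
env.servo_line(tip_pose(-.081,z+.002,b)[0],.02); print("hit",hit,z,env.get_clock())
cv2.imwrite("pics/w_p.png",optics.read_camera("wrist"))
E
```

```text
base [ 0.06  0.18 -1.5   0.09 -0.05  0.  ] 23.1083
0.056 [-0.7 -0.2  0.5] [-0.01  0.02  0.01] 0.02
0.0555 [ 0.4 -0.3  0.1] [-0.02  0.01  0.02] 0.03
0.055 [ 0.2 -0.5 -0.2] [0.01 0.02 0.01] 0.0
0.0545 [-0.2  0.2 -0.3] [0.03 0.01 0.  ] -0.03
0.054 [ 0.  -0.1 -0.8] [-0.02  0.04  0.01] 0.04
0.0535 [-0.3 -0.3  0.2] [-0.01  0.01 -0.  ] 0.02
0.053 [-0.1 -0.3 -0.1] [ 0.01 -0.02  0.02] -0.01
0.0525 [-0.3 -0.6  0.5] [0.01 0.04 0.02] 0.01
0.052 [-0.1 -0.3 -0.4] [-0.01  0.01  0.  ] 0.01
0.0515 [ 0.3 -0.4 -0.3] [-0.    0.03  0.01] 0.01
0.051 [-0.3 -0.3 -0.3] [-0.01  0.02 -0.  ] 0.02
0.0505 [-0.2  0.1  0.2] [-0.02  0.04  0.  ] 0.04
0.05 [-0.4 -0.5 -0.3] [-0.03  0.04 -0.  ] 0.04
0.0495 [-0.1 -0.1  0.1] [-0.03 -0.02  0.03] 0.02
0.049 [-0.  -0.2  0.1] [-0.02  0.05 -0.02] 0.04
0.0485 [ 0.1 -0.7 -0.5] [-0.02  0.04 -0.  ] 0.03
0.048 [ 0.5 -0.3 -0.4] [-0.   -0.    0.04] 0.0
0.0475 [0.2 0.4 0.1] [-0.01 -0.01  0.  ] 0.0
0.047 [ 0.2 -0.2 -0. ] [-0.   -0.   -0.03] 0.0
0.0465 [-0.1 -0.7  0.5] [ 0.02 -0.    0.01] -0.02
0.046 [0.5 0.1 0.4] [0.01 0.02 0.  ] 0.0
0.0455 [-0.5 -0.5  2.4] [ 0.14 -0.03  0.03] -0.14
hit 1 0.045499999999999985 32.0583
```

View pics/w_p.png

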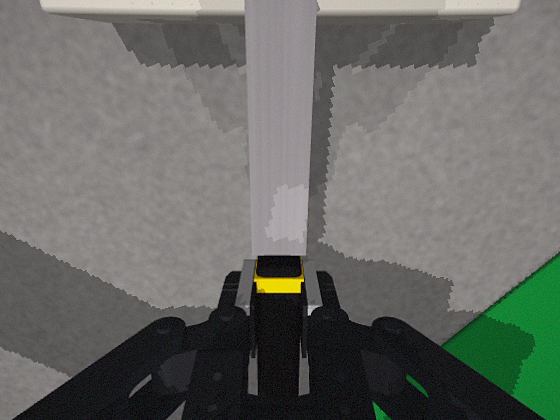

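```bash
python3 - <<'E'
from h import *
b=.083; Z=.0455
e=at_z("wrist",(281,14),.046); print("sill edge s",(e-ORG)@U,"lat",(e-ORG)@N)
f0=wr(6)
for s in(-.075,-.071,-.068,-.0655):
    env.servo_line(tip_pose(s,Z+.002,b)[0],.05); d=wr(3)-f0; print(s,np.round([d@np.r_[U,0,0,0],d[2],d[3:]@N],2))
    if abs(d[:3]@U)>4 or abs(d[2])>4: print("STOP"); break
else:
    for th in(.02,.04,.07,.11,.16,.22):
        r=.1255-.03*th; env.servo_line(tip_pose(.06-r*np.cos(th),Z+.002+.0015+r*np.sin(th),b)[0],.05); d=wr(2)-f0
        print(th,np.round([d[:3]@U,d[2],d[3:]@N],2))
print(env.get_clock())
cv2.imwrite("pics/s3.png",optics.read_camera("scene")[190:330,230:410])
i=cv2.imread("pics/s3.png"); cv2.imwrite("pics/s3.png",cv2.resize(i,None,fx=3,fy=3,interpolation=cv2.INTER_CUBIC))
E
```

```text
sill edge s -0.09030103846336805 lat -0.00039258471742898636
-0.075 [ 0.28 -0.24 -0.04]
-0.071 [ 0.13 -0.14 -0.02]
-0.068 [ 0.38 -0.13 -0.05]
-0.0655 [ 0.13  0.02 -0.04]
0.02 [0.15 0.02 0.01]
0.04 [-0.41 -0.75  0.11]
0.07 [-0.59 -0.94  0.09]
0.11 [-0.78 -0.22  0.04]
0.16 [-0.29 -0.24 -0.01]
0.22 [ 0.09  0.64 -0.04]
35.2
```

View pics/s3.png

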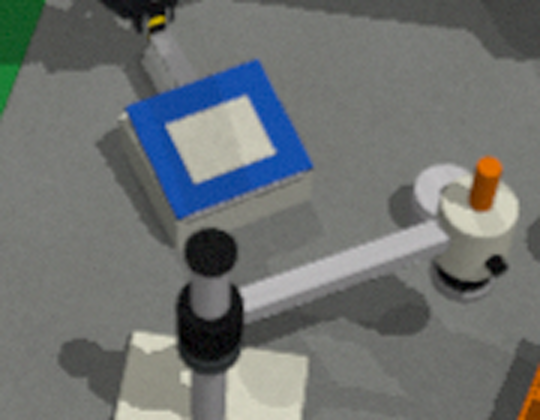

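```bash
python3 - <<'E'
from h import *
print("obs top-front corners (316.7,210.7) (271.7,227.3)")
for th in(0,.1,.2,.25,.3):
    p=[]
    for y in(.075,-.075):
        X=ORG+U*(.06-.132*np.cos(th)-.008*0+.008*np.sin(th)*-1*-1)+N*y+[0,0,.052+.132*np.sin(th)+.008*np.cos(th)]
        p.append(np.round(proj("scene",X),1).tolist())
    print(th,p)
X,_=tip_pose(0,0,0); t=env.get_tool_pos(); Rt=Ro.from_rotvec(env.get_eef_rot()).as_matrix()
print(env.get_tool_pos()[2], "tipz",t[2]+Rt[2,0]*FWD-Rt[2,2]*UP)
print(proj("scene",t+Rt@[FWD,0,-UP]))
E
```

```text
obs top-front corners (316.7,210.7) (271.7,227.3)
0 [[314.2, 213.3], [270.4, 229.3]]
0.1 [[314.5, 211.0], [270.4, 227.0]]
0.2 [[315.1, 208.9], [270.6, 225.1]]
0.25 [[315.4, 208.1], [270.8, 224.3]]
0.3 [[315.8, 207.3], [271.0, 223.5]]
0.07841561698730787 tipz 0.07519587548588574
[294.65562304 221.9401581 ]
```

```bash
python3 - <<'E'
from h import *
def blue(im):
    m=cv2.inRange(cv2.cvtColor(im,cv2.COLOR_BGR2HSV),(100,120,60),(130,255,255)); m[:, :230]=0; m[:,400:]=0
    c=max(cv2.findContours(m,cv2.RETR_EXTERNAL,cv2.CHAIN_APPROX_NONE)[0],key=cv2.contourArea)
    return cv2.approxPolyDP(cv2.convexHull(c),4,True)[:,0].tolist()
for c,o in(("scene","scene0"),("top","top2")):
    im=optics.read_camera(c); print(c,blue(im),"before",blue(cv2.imread(f"pics/{o}.png")))
    for th in(0,.22): print(th,[np.round(proj(c,ORG+U*(.06-d*np.cos(th)-.008*np.sin(th)*-1)+N*y+[0,0,.052+d*np.sin(th)+.008*np.cos(th)])).tolist() for d in(.132,0) for y in(.075,-.075)])
cv2.imwrite("pics/w4.png",optics.read_camera("wrist"))
E
```

```text
scene [[315, 210], [333, 245], [289, 262], [272, 226]] before [[314, 215], [308, 254], [289, 262], [272, 230]]
0 [[314.0, 213.0], [270.0, 229.0], [334.0, 244.0], [288.0, 262.0]]
0.22 [[315.0, 209.0], [271.0, 225.0], [334.0, 245.0], [288.0, 262.0]]
top [[399, 0], [399, 110], [230, 107], [230, 0]] before [[399, 0], [399, 110], [230, 107], [230, 0]]
0 [[288.0, 250.0], [304.0, 212.0], [255.0, 236.0], [271.0, 198.0]]
0.22 [[287.0, 249.0], [303.0, 210.0], [254.0, 236.0], [270.0, 198.0]]
```

View pics/w4.png

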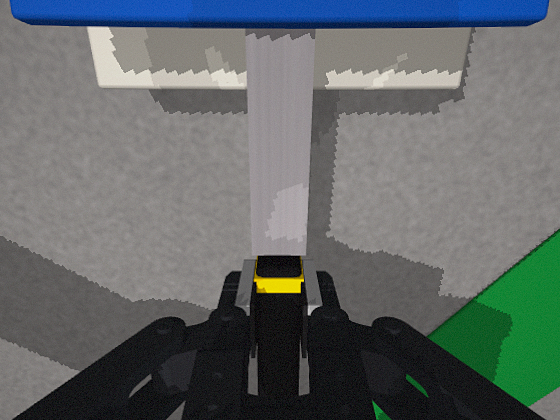

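The blade passes under the raised blue lip (rows 0–25), and the sill shows below it (rows 30–88). In the scene view the lip has risen 4 px, about 0.2 rad, so the levering works and I carry on along the arc.

```bash
python3 - <<'E'
from h import *
b=.083; Z=.0455
f0=wr(2)
for th in np.arange(.32,1.73,.1):
    r=max(.110,.1255-.03*th); env.servo_line(tip_pose(.06-r*np.cos(th),Z+.0035+r*np.sin(th),b)[0],.11); d=wr(1)-f0
    print(round(th,2),np.round([d[:3]@U,d[2]],1),end=" ")
    if abs(d[:3]@U)>12: print("STOP");break
print(env.get_clock())
cv2.imwrite("pics/s5.png",cv2.resize(optics.read_camera("scene")[150:330,200:440],None,fx=3,fy=3,interpolation=cv2.INTER_CUBIC))
E
```

```text
0.32 [ 0.4 -0.7] 0.42 [-0.3 -0.4] 0.52 [0.5 0. ] 0.62 [0.3 0.2] 0.72 [-0.8 -0.5] 0.82 [-0.4  0. ] 0.92 [0.4 0.4] 1.02 [1.  0.5] 1.12 [-0.3 -0.6] 1.22 [ 0.3 -0.7] 1.32 [ 0.5 -1. ] 1.42 [-0.3  0.1] 1.52 [ 0.6 -0.7] 1.62 [0.5 0.5] 1.72 [0.7 0.1] 39.4583
```

View pics/s5.png

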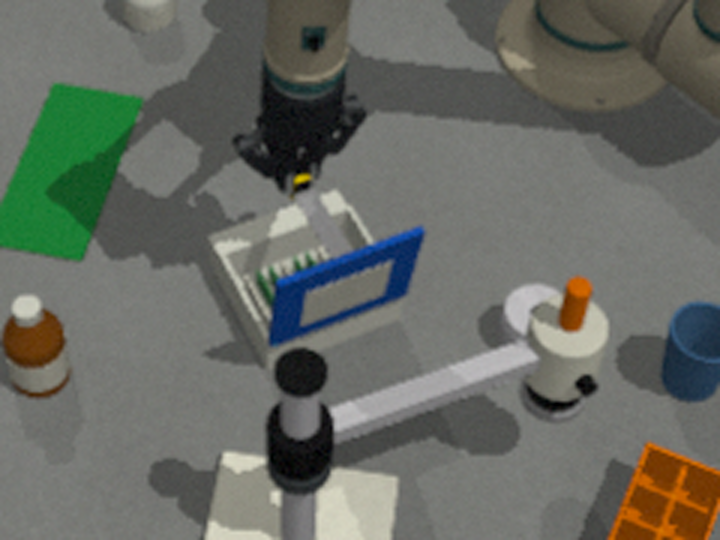

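```bash
python3 - <<'E'
from h import *
import pickle; _,P2=pickle.load(open("P.pkl","rb"))
print("obs (291.7,244.3) (341.3,226.7)")
for th in(1.4,1.5,1.6,1.7,1.8): print(th,[np.round(proj("scene",ORG+U*(.06-.132*np.cos(th))+N*y+[0,0,.052+.132*np.sin(th)]),1).tolist() for y in(-.075,.075)])
C=np.array([at_z("wrist",p,.004,P2)[:2] for p in((229,13),(314,1),(329,186),(255,194))]); pc=C.mean(0)
print(np.round(C,3).tolist(),pc,np.linalg.norm(C-np.roll(C,-1,0),axis=1))
b=.083; Z=.0455; r=.110
th=1.78; env.servo_line(tip_pose(.06-r*np.cos(th),Z+.0035+r*np.sin(th),b)[0],.1); env.hold(.1)
for s in(.02,-.1): env.servo_line(tip_pose(s,.158,b)[0],.15)
L=optics.read_camera("scene"); m=cv2.inRange(cv2.cvtColor(L,cv2.COLOR_BGR2HSV),(100,120,60),(130,255,255)); m[:,:230]=0;m[:,380:]=0
c=max(cv2.findContours(m,cv2.RETR_EXTERNAL,cv2.CHAIN_APPROX_NONE)[0],key=cv2.contourArea); print("lid",cv2.approxPolyDP(cv2.convexHull(c),3,True)[:,0].tolist())
d=C[0]-C[3]; yaw=np.arctan2(*((C[0]-C[3])+(C[1]-C[2]))[::-1]); print("padyaw",np.degrees(yaw),env.get_clock())
E
```

```text
obs (291.7,244.3) (341.3,226.7)
1.4 [[284.5, 231.2], [332.6, 213.4]]
1.5 [[286.4, 234.3], [334.8, 216.3]]
1.6 [[288.4, 237.7], [337.0, 219.6]]
1.7 [[290.4, 241.5], [339.2, 223.1]]
1.8 [[292.5, 245.5], [341.4, 227.0]]
[[0.626, -0.197], [0.68, -0.289], [0.474, -0.412], [0.42, -0.317]] [ 0.55005511 -0.30391774] [0.10689856 0.2397634  0.1093679  0.2385044 ]
lid [[342, 229], [335, 247], [290, 264], [293, 245]]
padyaw 30.46522428170292 41.425
```

```bash
python3 - <<'E'
from h import *
yaw=np.deg2rad(30.5); u=np.array([np.cos(yaw),np.sin(yaw)]); p=np.array([.550,-.304])-.0165*u; R=down(yaw-np.pi/2).as_rotvec()
env.move_ptp(np.r_[p,.14],R); env.servo_line(np.r_[p,.04],.12); env.hold(.2); f0=wr(4)
for z in(.026,.023,.0215,.0205,.020,.0195):
    env.servo_line(np.r_[p,z],.03); d=wr(3)-f0; print(z,round(d[2],1),round(env.get_tool_pos()[2],4))
    if d[2]>2.: break
env.grip(.045); env.hold(.2); env.servo_line(np.r_[p,.16],.08)
env.servo_line(np.r_[p,.25],.2); env.hold(.2)
im=optics.read_camera("wrist"); cv2.imwrite("pics/w6.png",im)
for n,z in(("spatula",.02),("pad",.004)):
    for c in("wrist","top"):
        if c=="top": optics.read_camera(c)
        for m in optics.masks_of(n,c)[:1]:
            r=cv2.minAreaRect(np.argwhere(m["region"])[:,::-1].astype(np.float32)); print(n,c,at_z(c,r[0],z))
print(env.get_clock())
E
```

```text
0.026 -0.3 0.026
0.023 -0.3 0.0229
0.0215 0.1 0.0215
0.0205 -0.5 0.0205
0.02 0.8 0.0202
0.0195 6.6 0.0201
spatula wrist [ 0.55660991 -0.3011633   0.02      ]
spatula top [ 0.54589134 -0.30734149  0.02      ]
pad top [ 0.54703199 -0.30488356  0.004     ]
49.225
```

View pics/w6.png

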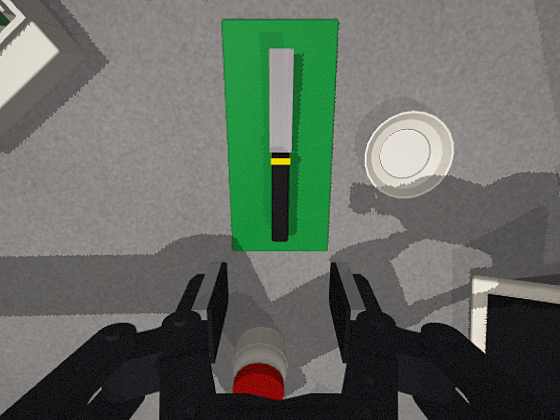

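The spatula lies centred on the pad (blade tip at row 48, handle end at row 241, pad rows 19–250), and the gripper is clear of it. I hand in.

```bash
python3 -c "
from h import *
print(env.finish_job())"
```

```text
the job is handed in; nothing more can be done
None
```

The job is handed in at about 49 s of the 70 s, with no verdict shown: in the camera images the microscope stands clear of the box, the lid is levered open to about 1.78 rad, and the spatula lies within roughly 10 mm of the pad's centre.

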